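Clamp the nested pots for the move with the ratchet knob

TASK

Get the pot stack ready for the move: swing the green clamp arm in until its rubber foot is centred over the steel knob of the glass lid, then tighten the black ratchet knob on the arm clockwise until you clearly feel it slip at its set torque. Stop turning soon after it slips, so that the yellow pin in its top has begun to come out but by less than 4.5 mm, and let go, leaving the pots firmly clamped where they stand and the other things undisturbed.

Things in the scene. Friction and masses are not known exactly. Their poses are not given: they have to be found in the camera images.
- knob_grip (a point): Centre of the ratchet knob's grip at the end of the clamp arm: an upright black block of square plan, 34 mm across the flats (48 over the corners), 42 mm tall, red disc and white dash on top. The point is on its vertical axis, 21 mm below the top, 31 mm above the arm's upper face. It keeps its height as it turns; nothing stands within 60 mm at its height. Its x and y axes are square to the flats.
- pin_top (a point): Top of the yellow tell-tale pin, 9 mm across, in the middle of the knob's top. Flush with the knob's top at the start, it rises 5 mm for each rad that the ratchet slips clockwise. No separate clicks are felt. Turned back, the ratchet does not slip.
- knob_top (a point): Centre of the knob's flat top, 22 mm above the grip's centre. Turned clockwise (from above) the knob takes up 0 to 0.8 rad of free play (0.02 N m), winds a spring of 0.8 N m/rad, which unwinds when let go, and lowers the foot 6 mm per rad at about 0.2 N m. When the foot presses, torque rises over 0.2 to 0.6 rad to 0.34 N m, where the ratchet slips: steady torque, foot still.
- foot: Round black rubber foot, 36 mm across, under the arm's end, on the knob's axis; origin at the centre of its underside. It goes up and down with the screw without turning, and swings with the arm. The thread holds it when the knob is let go; turning the knob back (free play first) raises it, without slip.
- lid: Glass lid of the pots, 163 mm across, with a steel knob in its middle, lying loose on the pots; origin at the centre of its underside, z up. The knob's flat top is 27 mm above it.
- lid_knob (a point): Centre of the flat top of the lid's steel knob, 32 mm across. At the start the raised foot is 3 to 8 mm higher than this, so the arm can swing in over it.
- pots: Loose stack of three nested aluminium pots, the outer 184 mm across with two side handles, 106 mm tall in all; origin at the centre of its underside.
- swing_hinge (a point): Top of the hinge of the green clamp arm, on the upright post behind the pots. The arm (28 mm wide) runs level from here to the knob, whose axis is 150 mm from the hinge's. It swings level and stays where it is left; it takes about 3 to 5 N at the knob. The swing in is clockwise seen from above; a grasp on the knob should turn along with the arm, or it turns the knob.
- swing (a joint): Swing angle of the clamp arm (rad): starts swung out at 0.45 to 0.85, is within 0.13 of 0 over the pots, grows as it swings out, counter-clockwise seen from above; range -0.35 to 1.1.
- colander: Red plastic colander, 216 mm across, 90 mm tall; a bystander.
- bowl: White ceramic bowl with a blue knot pattern, 144 mm across, 62 mm tall; a bystander.
- spoon_rest: Flat wooden spoon rest, 200 x 75 x 18 mm; a bystander.
- mug: Blue mug, 80 mm across, 85 mm tall; a bystander.
- thermos: Blue flask with a steel cap, 84 mm across, 230 mm tall; a bystander.
Things that resemble listed ones, but are neither listed nor needed, are in the scene too. Of the things like the lid, leave any that is brown; of the rest the larger one is meant.

How it is judged:
By the outcome, as a careful person would: the job done as asked, in the order asked, and still so for the second after the job is handed in, with the robot touching nothing.
It also fails if it takes over 54 s, if anything falls off the work surface, if the arm or the gripper's body presses on something with over 40 N, if the wrist force passes 120 N, or if a joint passes its speed limit or range.

ROBOT

A 6-joint arm with a two-finger parallel gripper is mounted at the origin on the work surface. World frame = base frame: x ahead of the robot, y to its left, z up, the work surface at z = 0. Lengths are in m, angles in rad, forces in N, time in s.
With the tool pointing down it reaches from about 0.225 to 0.875 m from the base axis. Payload 3.4 kg.
Tool frame: the origin (TCP) lies at the very end of the fingers, on their centre line; the grasp point (between the pads) lies 19 mm behind it (manip.grasp_offset is the distance from the TCP to the grasp point, in m); x points along the fingers, y is the direction in which the jaws open and shut, and the axes are right-handed (so a half turn about x gives the same grasp; the last joint's range is limited). The gripper opens to 85 mm and grips with 20 to 120 N. Pads are 22 mm wide; open, the fingers measure 114 mm over their backs; the gripper's body (76 mm by 85 mm) begins 54 mm behind the grasp point. The pads swing forward as they close: fully open they stand 13 mm farther back than shut.
Start: joints at [1.007, 0.276, 1.505, -0, 1.361, -0.121], TCP at [0.246, 0.52, 0.231] pointing down, gripper open.
Joint ranges: [-2.89, 2.89], [-0.75, 2.08], [0.22, 2.7], [-1.18, 4.32], [0.11, 2.71], [-2.7, 2.7]. Speed limits (rad/s): [2.57, 2.57, 3.14, 3.14, 3.14, 3.14].

INTERFACE

Orientations are given as a unit quaternion [w, x, y, z].
In Python, from rig import manip gives the robot as it stands.
- The arm moves only by the tool step_arm, never from a script. Its argument "increments" is a list of rows, each an object with "grip": the opening, from 0 (shut) to 1 (fully open); "delta_pos": the shift along the world's x, y, z in m, a list of three; "twist": the turn about the world's z in degrees. A call has 1 to 10 rows; each row shifts and turns the commanded pose from where the row before left it; what a row does not reach is not made up. A row lasts 1/12 s, in which the tool goes at most 41.7 mm and 7.16 degrees, less where a joint would pass 70% of its speed; a pose out of reach is approached as far as the arm can. A call with a gripper value outside its range is refused whole. The fingers move at their own pace and stop on an object; "force" is the grip in N (left out, the last holds). Time passes only in rows, so rows that do not move let the fingers close. It gives the time, the measured TCP pose, the force and the opening at its end, in the units of the state.
- manip.get_state(): the state, without advancing time (a new reading comes with each control period).
- manip.get_image(name): name is "scene" or "top"; returns a dict with "img" (480x640x3 uint8, red, green, blue), "fx", "fy", "cx", "cy" (pixels), "D" ([k1, k2, p1, p2, k3] as OpenCV has them; the pictures are not rectified), "rvec" (rotation vector, rad) and "tvec" (3), from world to camera coordinates, as OpenCV has them. Camera axes: x right, y down, z forward; pixel columns grow to the right and rows downward; lengths in m; the calibration is good to about 2 mm. A picture is of the moment at which its call begins. There is no depth.
- manip.sign_off(): hands the job in, once; it reports no verdict.
The state is a dict: "clock": time; "qpos": joint angles; "qd": joint speeds; "effort": joint torques, N m; "position": TCP position; "ee_rot": TCP orientation; "contact_force": force on the tool from outside, world axes, zero at the start; "moment": the same for the moment, N m; "width": finger opening in m.
Only numpy, scipy, OpenCV 4.12 (cv2) and the standard library are available. Lean on these libraries where they do the work, as an engineer would, in place of code of your own. Each camera call takes 0.05 s, during which the arm holds its last target. There are 200 camera calls.

## Working session

There is one attempt and no reset: what is moved stays moved. The work goes in short steps, Python scripts to look and compute and a tool call to move; the robot and the scene stay as the last step left them, time stands still between calls to the robot, and variables do not carry over. Pictures are saved under pics/ and viewed, about 8 in all and at most 12, crops included, and the job is handed in when it is done.

Besides the shell and the picture viewer there is one more tool, called after "Request:" as a command line: name --argument value ..., lists and objects as JSON in quotes. step_arm: Moves the arm, as the interface text tells. Its arguments: {"type":"object","properties":{"increments":{"type":"array"},"force":{"type":"number"}},"required":["increments"]}

```bash
ls; mkdir -p pics
cat > h.py <<'E'
import numpy as np, cv2
from rig import manip
def cap(n):
    d=manip.get_image(n); K=np.array([[d['fx'],0,d['cx']],[0,d['fy'],d['cy']],[0,0,1.]])
    R=cv2.Rodrigues(np.array(d['rvec'],float))[0]; return d['img'],K,np.array(d['D'],float),R,np.array(d['tvec'],float).ravel()
def ray(c,uv):
    _,K,D,R,t=c; p=cv2.undistortPoints(np.array([[uv]],float),K,D).ravel()
    return -R.T@t, R.T@np.array([p[0],p[1],1])
def onz(c,uv,z):
    o,d=ray(c,uv); return o+d*(z-o[2])/d[2]
def proj(c,P):
    _,K,D,R,t=c; return cv2.projectPoints(np.array([P],float),cv2.Rodrigues(R)[0],t,K,D)[0].ravel()
def save(c,n,box=None,s=1):
    im=c[0][...,::-1]
    if box: im=im[box[1]:box[3],box[0]:box[2]]
    cv2.imwrite('pics/'+n,cv2.resize(im,None,fx=s,fy=s,interpolation=cv2.INTER_CUBIC))
E
python3 - <<'E'
from h import *
for n in ('scene','top'):
    c=cap(n); save(c,n+'0.png'); print(n,-c[3].T@c[4],c[1][0,0])
print(manip.get_state())
E
```

```text
pics
scene [ 1.04242796 -0.54448484  1.39203988] 507.53712058272527
top [ 0.37932332 -0.01398266  1.74882899] 551.1950793891259
{'clock': 0.1, 'qpos': array([ 1.00699746e+00,  2.76540040e-01,  1.50599042e+00, -2.40432054e-05,
        1.36071382e+00, -1.20994219e-01]), 'qd': array([-5.67940804e-04, -1.83953998e-03, -4.20232148e-03,  1.26907724e-03,
       -6.74082655e-05,  1.02016357e-03]), 'effort': array([ 2.89597396e-03, -4.17697263e+01, -2.46405119e+01, -5.44545878e-05,
        5.87049202e-03, -2.89761908e-05]), 'position': array([0.24613139, 0.51914078, 0.23052791]), 'ee_rot': array([ 0.68965856,  0.15472456,  0.69003501, -0.15583023]), 'contact_force': array([-0.24742102,  0.32658275,  0.25291559]), 'moment': array([-0.01978006,  0.0555253 ,  0.00505648]), 'width': 0.08512260747402514}
```

View pics/scene0.png

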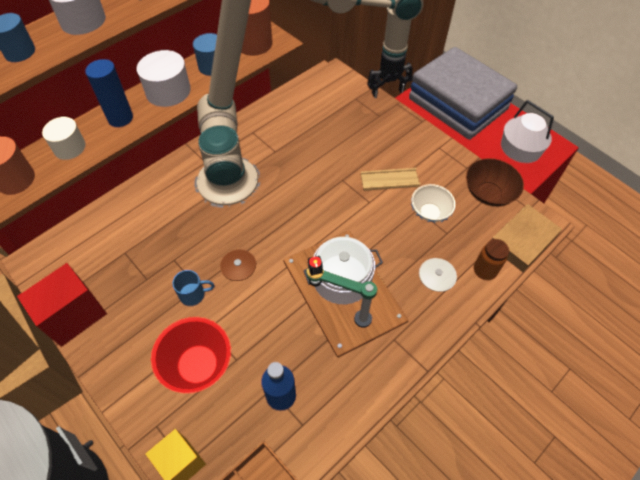

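View pics/top0.png

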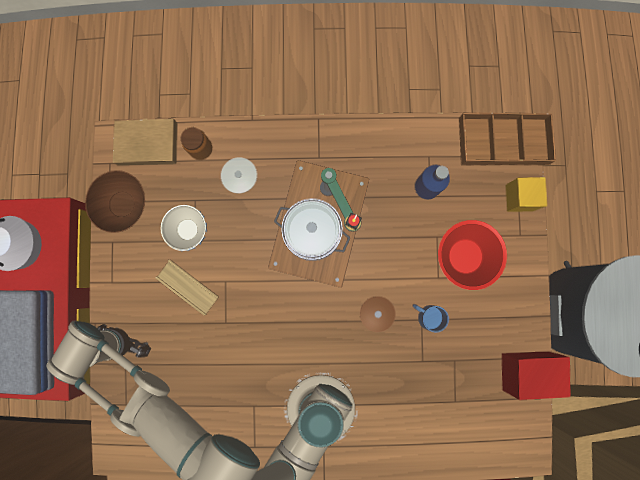

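The scene view has the knob at about (316,265), the hinge at (369,290) and the lid knob at (344,257). In the top view they are at (354,221), (328,175) and (312,228). Next I'll take close crops.

Run:
```python
from h import *
a=cap('scene');b=cap('top')
A=cv2.resize(a[0][225:335,280:400],None,fx=5,fy=5,interpolation=cv2.INTER_CUBIC)
B=cv2.resize(b[0][150:290,265:375],None,fx=4,fy=4,interpolation=cv2.INTER_CUBIC)
# side by side, scaled to fit
h=550; A=cv2.resize(A,(400,367)); B=cv2.resize(B,(393,500))
im=np.zeros((500,800,3),np.uint8); im[:367,:400]=A; im[:,400:793]=B
cv2.imwrite('pics/crop1.png',im[...,::-1])
for c,box in((a,(280,225,400,335)),(b,(265,150,375,290))):
    hsv=cv2.cvtColor(c[0],cv2.COLOR_RGB2HSV); x0,y0,x1,y1=box
    for nm,lo,hi in(('red',(0,180,120),(8,255,255)),('yel',(18,150,150),(35,255,255)),('grn',(60,80,40),(90,255,255))):
        m=cv2.inRange(hsv,lo,hi)[y0:y1,x0:x1]; ys,xs=np.nonzero(m); print(nm,len(xs),xs.mean()+x0 if len(xs) else 0,ys.mean()+y0 if len(xs) else 0, (xs.min()+x0,xs.max()+x0,ys.min()+y0,ys.max()+y0) if len(xs) else 0)
```

```text
red 69 314.3333333333333 260.8985507246377 (np.int64(309), np.int64(320), np.int64(257), np.int64(266))
yel 40 314.5 273.125 (np.int64(308), np.int64(320), np.int64(260), np.int64(277))
grn 481 348.7817047817048 284.16839916839916 (np.int64(310), np.int64(375), np.int64(272), np.int64(298))
red 11 355.8181818181818 217.63636363636363 (np.int64(353), np.int64(358), np.int64(215), np.int64(221))
yel 6 353.1666666666667 220.16666666666669 (np.int64(352), np.int64(354), np.int64(219), np.int64(221))
grn 150 335.50666666666666 187.6 (np.int64(321), np.int64(352), np.int64(168), np.int64(218))
```

View pics/crop1.png

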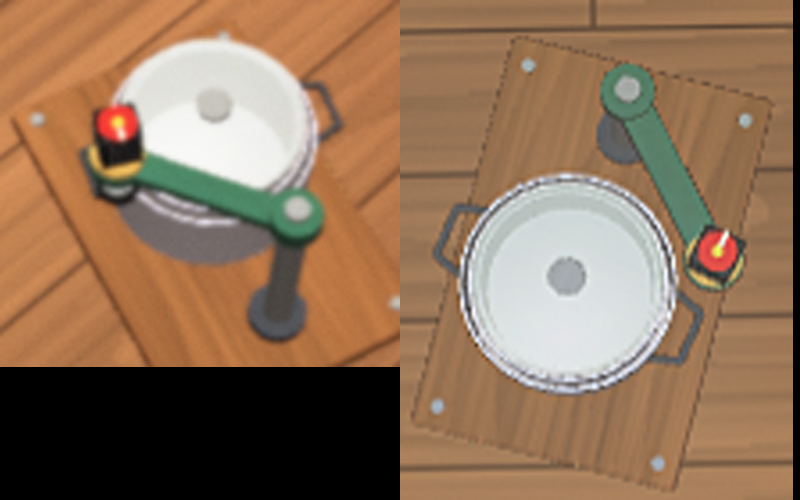

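Run:
```python
from h import *
a=cap('scene');b=cap('top')
P={}
for n,u,v in(('pin',(315.4,261.6),(353.7,220)),('hinge',(369.1,287.7),(328.5,174.6)),('lid',(344.2,255.9),(311.7,227.2)),('bl',(291,260.7),(275.4,263.6))):
    o1,d1=ray(a,u);o2,d2=ray(b,v)
    s=np.linalg.lstsq(np.c_[d1,-d2],o2-o1,rcond=None)[0]; p,q=o1+s[0]*d1,o2+s[1]*d2
    P[n]=(p+q)/2; print(n,P[n].round(4),np.linalg.norm(p-q).round(4))
v=P['pin']-P['hinge'];w=P['lid']-P['hinge']
print(np.hypot(*v[:2]),np.hypot(*w[:2]),np.degrees(np.arctan2(v[1],v[0])),np.degrees(np.arctan2(w[1],w[0])))
# dash direction
z=P['pin'][2]
e=onz(b,(265+329/3.573,150+232/3.573),z)-onz(b,(353.7,220),z); print('dash',np.degrees(np.arctan2(e[1],e[0])),e)
# knob top outline: dark+red region minAreaRect in top
hsv=cv2.cvtColor(b[0],cv2.COLOR_RGB2HSV)
from scipy.spatial.transform import Rotation as R
q=manip.get_state()['ee_rot'];print(R.from_quat(np.r_[q[1:],q[0]]).as_matrix().round(3))
```

```text
pin [ 0.5616 -0.0988  0.2617] 0.0002
hinge [ 0.6964 -0.0332  0.2205] 0.001
lid [0.5561 0.0179 0.1503] 0.0001
bl [ 0.4146  0.0552 -0.046 ] 0.1948
0.1499132790465257 0.14934859377897694 -154.03217802554877 159.98462252211152
dash -34.60512172097661 [ 0.01375847 -0.00949315  0.        ]
[[-0.     0.428  0.904]
 [-0.     0.904 -0.428]
 [-1.    -0.001 -0.   ]]
```

Run:
```python
from h import *
a=cap('scene');b=cap('top')
f=lambda c,x,y:cv2.resize(c[0][y:y+32,x:x+32],(400,400),interpolation=cv2.INTER_CUBIC)
cv2.imwrite('pics/crop2.png',np.hstack([f(a,300,248),f(b,338,204)])[...,::-1])
# predicted knob-top outlines for a few yaws
for y in (55,62,69):
    for c,x0,y0 in((a,300,248),(b,338,204)):
        print(y,[tuple(((proj(c,np.array([.5616,-.0988,.262])+.024*np.array([np.cos(t),np.sin(t),0]))-(x0,y0))*12.5).round().astype(int)) for t in np.radians(y+45+90*np.arange(4))])
```

```text
55 [(np.int64(263), np.int64(89)), (np.int64(101), np.int64(108)), (np.int64(122), np.int64(250)), (np.int64(286), np.int64(230))]
55 [(np.int64(88), np.int64(221)), (np.int64(218), np.int64(308)), (np.int64(305), np.int64(179)), (np.int64(175), np.int64(93))]
62 [(np.int64(251), np.int64(83)), (np.int64(93), np.int64(118)), (np.int64(134), np.int64(257)), (np.int64(294), np.int64(220))]
62 [(np.int64(92), np.int64(234)), (np.int64(231), np.int64(305)), (np.int64(301), np.int64(167)), (np.int64(162), np.int64(96))]
69 [(np.int64(239), np.int64(77)), (np.int64(86), np.int64(129)), (np.int64(147), np.int64(263)), (np.int64(301), np.int64(209))]
69 [(np.int64(97), np.int64(246)), (np.int64(244), np.int64(300)), (np.int64(296), np.int64(154)), (np.int64(150), np.int64(101))]
```

View pics/crop2.png

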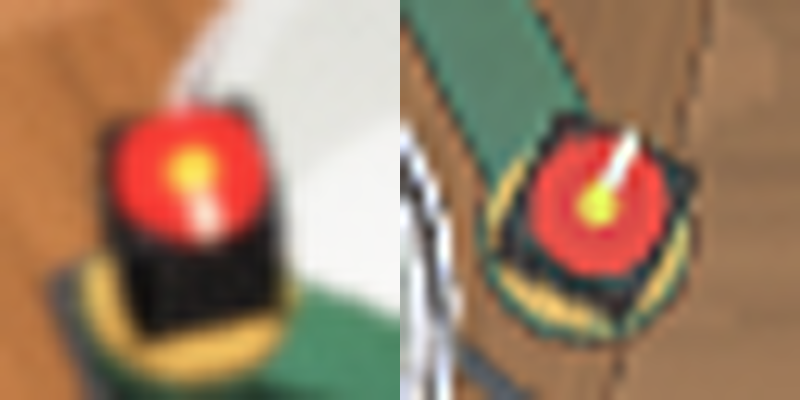

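The knob-top corners in the top crop give a flats yaw of about 62° (mod 90), and the white dash points the same way. All three radii check against 150 mm. Moving now.

Request:
step_arm --increments '[{"grip": 1,"delta_pos": [0,0,0.03],"twist": 0},{"grip": 1,"delta_pos": [0.016,-0.031,0.03],"twist": 0},{"grip": 1,"delta_pos": [0.016,-0.031,0.02],"twist": -2.7},{"grip": 1,"delta_pos": [0.016,-0.031,0.01],"twist": 0},{"grip": 1,"delta_pos": [0.016,-0.031,0],"twist": 0},{"grip": 1,"delta_pos": [0.016,-0.031,0],"twist": 0},{"grip": 1,"delta_pos": [0.016,-0.031,0],"twist": 0},{"grip": 1,"delta_pos": [0.016,-0.031,0],"twist": 0},{"grip": 1,"delta_pos": [0.016,-0.031,0],"twist": 0},{"grip": 1,"delta_pos": [0.016,-0.031,0],"twist": 0}]'

```text
clock: 1.23
position: [0.3892, 0.2419, 0.3187]
ee_rot: [0.686, 0.172, 0.686, -0.171]
contact_force: [1.7, -0.1, -0.1]
width: 0.0858
```

Request:
step_arm --increments '[{"grip": 1,"delta_pos": [0.016,-0.031,0],"twist": 0},{"grip": 1,"delta_pos": [0.016,-0.031,0],"twist": 0},{"grip": 1,"delta_pos": [0.016,-0.031,0],"twist": 0},{"grip": 1,"delta_pos": [0.016,-0.031,0],"twist": 0},{"grip": 1,"delta_pos": [0.016,-0.031,0],"twist": 0},{"grip": 1,"delta_pos": [0.016,-0.031,0],"twist": 0},{"grip": 1,"delta_pos": [0.016,-0.031,0],"twist": 0},{"grip": 1,"delta_pos": [0.016,-0.031,0],"twist": 0},{"grip": 1,"delta_pos": [0.016,-0.031,0],"twist": 0},{"grip": 1,"delta_pos": [0,0,0],"twist": 0}]'

```text
clock: 2.07
position: [0.5357, -0.0412, 0.3176]
ee_rot: [0.686, 0.172, 0.685, -0.175]
contact_force: [-0.4, -0.3, -0.9]
width: 0.085
```

Request:
step_arm --increments '[{"grip": 1,"delta_pos": [0.013,-0.029,0],"twist": 0},{"grip": 1,"delta_pos": [0.013,-0.029,0],"twist": 0},{"grip": 1,"delta_pos": [0,0,-0.025],"twist": 0},{"grip": 1,"delta_pos": [0,0,-0.025],"twist": 0},{"grip": 1,"delta_pos": [0,0,-0.02],"twist": 0},{"grip": 1,"delta_pos": [0,0,-0.015],"twist": 0},{"grip": 1,"delta_pos": [0,0,-0.012],"twist": 0},{"grip": 1,"delta_pos": [0,0,0],"twist": 0}]'

```text
clock: 2.73
position: [0.557, -0.0927, 0.2187]
ee_rot: [0.684, 0.172, 0.688, -0.171]
contact_force: [0.1, 0.6, -0.2]
width: 0.0852
```

Request:
step_arm --increments '[{"grip": 0,"delta_pos": [0,0,0],"twist": 0},{"grip": 0,"delta_pos": [0,0,0],"twist": 0},{"grip": 0,"delta_pos": [0,0,0],"twist": 0},{"grip": 0,"delta_pos": [0,0,0],"twist": 0},{"grip": 0,"delta_pos": [0,0,0],"twist": 0},{"grip": 0,"delta_pos": [0,0,0],"twist": 0}]' --force 35

```text
clock: 3.23
position: [0.5576, -0.0953, 0.223]
ee_rot: [0.686, 0.17, 0.686, -0.173]
contact_force: [-4.3, -3.5, 5.7]
width: 0.0337
```

Run:
```python
from h import *
s=manip.get_state(); print({k:np.round(s[k],3) for k in('position','contact_force','moment','width','qpos')})
```

```text
{'position': array([ 0.558, -0.095,  0.223]), 'contact_force': array([-4.333, -3.54 ,  5.688]), 'moment': array([-0.642,  0.717, -0.009]), 'width': np.float64(0.034), 'qpos': array([-0.289,  0.267,  1.538, -0.005,  1.336, -1.369])}
```

Request:
step_arm --increments '[{"grip": 0,"delta_pos": [-0.0046,0.0112,0],"twist": -4.6},{"grip": 0,"delta_pos": [-0.0037,0.0115,0],"twist": -4.6},{"grip": 0,"delta_pos": [-0.0028,0.0117,0],"twist": -4.6},{"grip": 0,"delta_pos": [-0.0018,0.0119,0],"twist": -4.6},{"grip": 0,"delta_pos": [-0.0008,0.012,0],"twist": -4.6},{"grip": 0,"delta_pos": [0.0001,0.0121,0],"twist": -4.6},{"grip": 0,"delta_pos": [0.0011,0.012,0],"twist": -4.6},{"grip": 0,"delta_pos": [0.002,0.0119,0],"twist": -4.6},{"grip": 0,"delta_pos": [0.003,0.0117,0],"twist": -4.6},{"grip": 0,"delta_pos": [0.0039,0.0114,0],"twist": -4.6}]' --force 50

```text
clock: 4.07
position: [0.5556, 0.0229, 0.223]
ee_rot: [0.565, 0.426, 0.562, -0.428]
contact_force: [-0.3, -3.6, 1.9]
width: 0.0334
```

Request:
step_arm --increments '[{"grip": 0,"delta_pos": [0,0,0],"twist": 0},{"grip": 0,"delta_pos": [0,0,0],"twist": 0},{"grip": 0,"delta_pos": [0,0,0],"twist": 0}]'

```text
clock: 4.32
position: [0.5563, 0.0246, 0.223]
ee_rot: [0.566, 0.427, 0.564, -0.424]
contact_force: [0.8, 3.1, 5.3]
width: 0.0335
```

Run:
```python
from h import *
s=manip.get_state(); print({k:np.round(s[k],4) for k in('position','contact_force','moment','width','qpos','ee_rot')})
```

```text
{'position': array([0.5563, 0.0246, 0.223 ]), 'contact_force': array([0.7783, 3.0678, 5.3201]), 'moment': array([ 0.3831, -0.0755, -0.0152]), 'width': np.float64(0.0335), 'qpos': array([-0.0821,  0.2514,  1.5605,  0.0021,  1.3261, -0.3629]), 'ee_rot': array([ 0.5656,  0.4265,  0.5642, -0.424 ])}
```

Request:
step_arm --increments '[{"grip": 1,"delta_pos": [0,0,0],"twist": 0},{"grip": 1,"delta_pos": [0,0,0],"twist": 0},{"grip": 1,"delta_pos": [0,0,0],"twist": 0},{"grip": 1,"delta_pos": [0,0,0],"twist": 0},{"grip": 1,"delta_pos": [0,0,0.025],"twist": 0},{"grip": 1,"delta_pos": [0,0,0.035],"twist": 0},{"grip": 1,"delta_pos": [-0.02,0.01,0.02],"twist": 7},{"grip": 1,"delta_pos": [-0.03,0.02,0],"twist": 7},{"grip": 1,"delta_pos": [-0.03,0.02,0],"twist": 7},{"grip": 1,"delta_pos": [-0.03,0.02,0],"twist": 7}]'

```text
clock: 5.15
position: [0.4442, 0.0941, 0.3015]
ee_rot: [0.651, 0.275, 0.651, -0.275]
contact_force: [0.2, -0.3, 0.2]
width: 0.0855
```

Request:
step_arm --increments '[{"grip": 1,"delta_pos": [-0.03,0.015,0],"twist": 7},{"grip": 1,"delta_pos": [-0.03,0.015,0],"twist": 7},{"grip": 1,"delta_pos": [0,0,0],"twist": 7},{"grip": 1,"delta_pos": [0,0,0],"twist": 7},{"grip": 1,"delta_pos": [0,0,0],"twist": 7},{"grip": 1,"delta_pos": [0,0,0],"twist": 7},{"grip": 1,"delta_pos": [0,0,0],"twist": 7},{"grip": 1,"delta_pos": [0,0,0],"twist": 7},{"grip": 1,"delta_pos": [0,0,0],"twist": 6}]'

```text
clock: 5.9
position: [0.385, 0.1237, 0.3013]
ee_rot: [0.7, -0.1, 0.7, 0.1]
contact_force: [0.2, -0.2, 0.7]
width: 0.0854
```

Run:
```python
from h import *
a=cap('scene');b=cap('top')
f=lambda c,x,y:cv2.resize(c[0][y:y+80,x:x+80],(400,400),interpolation=cv2.INTER_CUBIC)
p=proj(a,[.556,.018,.262]).astype(int)-40;q=proj(b,[.556,.018,.262]).astype(int)-40
print(p,q,manip.get_state()['position'])
cv2.imwrite('pics/crop3.png',np.hstack([f(a,*p),f(b,*q)])[...,::-1])
for c,o in((a,p),(b,q)):
    hsv=cv2.cvtColor(c[0],cv2.COLOR_RGB2HSV)[o[1]:o[1]+80,o[0]:o[0]+80]
    m=cv2.inRange(hsv,(0,150,120),(9,255,255))|cv2.inRange(hsv,(172,150,120),(180,255,255))
    n,l,st,ce=cv2.connectedComponentsWithStats(m);k=1+st[1:,4].argmax();cs=cv2.findContours((l==k).astype('u1'),0,2)[0][0]
    print(st[k],cv2.minEnclosingCircle(cs)[0]+o)
```

```text
[306 194] [270 182] [0.38507814 0.12369174 0.3012615 ]
[35 34 13 11 87] [347.  233.5]
[34 35 11 11 73] [309.2857132 222.2857132]
```

View pics/crop3.png

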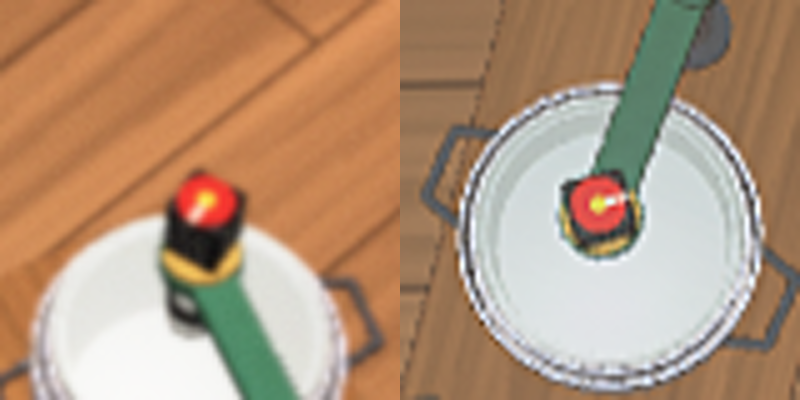

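```bash
cat >> h.py <<'E'
def tri(a,u,b,v):
    o1,d1=ray(a,u);o2,d2=ray(b,v); s=np.linalg.lstsq(np.c_[d1,-d2],o2-o1,rcond=None)[0]; p,q=o1+s[0]*d1,o2+s[1]*d2
    return (p+q)/2,np.linalg.norm(p-q)
E
python3 - <<'E'
from h import *
a=cap('scene');b=cap('top')
p,e=tri(a,(347.2,234.2),b,(309.8,222.6));print(p,e, 'top->z.2617',onz(b,(309.8,222.6),.2617),'scene',onz(a,(347.2,234.2),.2617))
v=p[:2]-[.6964,-.0332];print(np.hypot(*v),np.degrees(np.arctan2(v[1],v[0])))
E
```

```text
[0.55660076 0.02083901 0.26070982] 0.000432402978492786 top->z.2617 [0.55633926 0.02065303 0.2617    ] scene [0.55715819 0.02051681 0.2617    ]
0.14988009834350818 158.86612716181432
```

Run:
```python
from h import *
a=cap('scene');b=cap('top')
for nm,c,u0,box in(('scene0',a,(344.2,255.9),14),('top0',b,(311.7,227.2),14)):
    g=cv2.imread(f'pics/{nm}.png',0).astype(float);x,y=map(int,u0);w=g[y-12:y+13,x-12:x+13]
    m=(w<200).astype('u1') if nm=='top0' else (w<195).astype('u1')
    n,l,st,ce=cv2.connectedComponentsWithStats(m);k=l[12,12];print(nm,st[k],ce[k]+[x-12,y-12],w[12,12],np.median(w))
    W=np.where(l==k,np.median(w)-w,0);X,Y=np.meshgrid(np.arange(25),np.arange(25));print((W*X).sum()/W.sum()+x-12,(W*Y).sum()/W.sum()+y-12)
    if nm=='top0':
        print('lidknob z.15',onz(c,ce[k]+[x-12,y-12],.150))
    print(proj(c,[.5561,.0179,.1503]), '16mm px', np.abs(proj(c,[.5561,.0339,.1503])-proj(c,[.5561,.0179,.1503])))
```

```text
scene0 [  0   0  25  25 596] [343.97483221 254.8204698 ] 196.0 223.0
341.2568306010929 269.7017954722873
[344.17900573 255.91217708] 16mm px [3.98917595 3.26356952]
top0 [ 7  7 11 11 96] [311.22916667 226.88541667] 171.0 219.0
311.3250688705234 226.78470014833653
lidknob z.15 [0.55697952 0.01924335 0.15      ]
[311.69109067 227.16667979] 16mm px [5.48171271 0.08360328]
```

Request:
step_arm --increments '[{"grip": 1,"delta_pos": [0.03,-0.018,0],"twist": 0},{"grip": 1,"delta_pos": [0.03,-0.018,0],"twist": 0},{"grip": 1,"delta_pos": [0.03,-0.018,0],"twist": 0},{"grip": 1,"delta_pos": [0.03,-0.018,0],"twist": 0},{"grip": 1,"delta_pos": [0.03,-0.018,0],"twist": 0},{"grip": 1,"delta_pos": [0.021,-0.015,0],"twist": 0},{"grip": 1,"delta_pos": [0,0,0],"twist": 0},{"grip": 1,"delta_pos": [0,0,0],"twist": 0},{"grip": 1,"delta_pos": [0,0,0],"twist": 0}]'

```text
clock: 6.95
position: [0.5556, 0.0191, 0.3011]
ee_rot: [0.7, -0.097, 0.701, 0.098]
contact_force: [0.2, 0.3, 0.1]
width: 0.0853
```

Request:
step_arm --increments '[{"grip": 1,"delta_pos": [0.0005,-0.0005,-0.025],"twist": 0},{"grip": 1,"delta_pos": [0,0,-0.025],"twist": 0},{"grip": 1,"delta_pos": [0,0,-0.018],"twist": 0},{"grip": 1,"delta_pos": [0,0,-0.011],"twist": 0},{"grip": 1,"delta_pos": [0,0,0],"twist": 0},{"grip": 1,"delta_pos": [0,0,0],"twist": 0}]'

```text
clock: 7.45
position: [0.5557, 0.0192, 0.2228]
ee_rot: [0.7, -0.098, 0.7, 0.098]
contact_force: [-0.6, -0.4, 0.7]
width: 0.0851
```

Request:
step_arm --increments '[{"grip": 0,"delta_pos": [0,0,0],"twist": 0},{"grip": 0,"delta_pos": [0,0,0],"twist": 0},{"grip": 0,"delta_pos": [0,0,0],"twist": 0},{"grip": 0,"delta_pos": [0,0,0],"twist": 0},{"grip": 0,"delta_pos": [0,0,0],"twist": 0},{"grip": 0,"delta_pos": [0,0,0],"twist": 0},{"grip": 0,"delta_pos": [0,0,0],"twist": 0}]' --force 50

```text
clock: 8.03
position: [0.5566, 0.0189, 0.2233]
ee_rot: [0.7, -0.098, 0.7, 0.098]
contact_force: [-1.3, 1.0, 5.6]
width: 0.0335
```

```bash
cat > st.py <<'E'
from h import *
s=manip.get_state(); p,f,m=s['position'],s['contact_force'],s['moment']; y=90+2*np.degrees(np.arctan2(-s['ee_rot'][1],s['ee_rot'][0]))
print(np.round(s['clock'],2),'p',p.round(4),'yaw',y.round(1),'f',f.round(1),'m',m.round(3),'w',round(float(s['width']),4),'q6',np.degrees(s['qpos'][5]).round(1),'eff6',s['effort'][5].round(3))
E
python3 st.py
```

```text
8.03 p [0.5566 0.0189 0.2233] yaw 105.9 f [-1.3  1.   5.6] m [0.364 0.347 0.001] w 0.0335 q6 -111.2 eff6 0.002
```

Request:
step_arm --increments '[{"grip": 0,"delta_pos": [0,0,0],"twist": -4},{"grip": 0,"delta_pos": [0,0,0],"twist": -4},{"grip": 0,"delta_pos": [0,0,0],"twist": -4},{"grip": 0,"delta_pos": [0,0,0],"twist": -4},{"grip": 0,"delta_pos": [0,0,0],"twist": -4},{"grip": 0,"delta_pos": [0,0,0],"twist": -4},{"grip": 0,"delta_pos": [0,0,0],"twist": -4},{"grip": 0,"delta_pos": [0,0,0],"twist": -4},{"grip": 0,"delta_pos": [0,0,0],"twist": 0},{"grip": 0,"delta_pos": [0,0,0],"twist": 0}]'

```text
clock: 8.87
position: [0.5566, 0.0191, 0.2233]
ee_rot: [0.7, 0.099, 0.7, -0.098]
contact_force: [-2.1, 2.1, 5.5]
width: 0.0333
```

```bash
python3 st.py
```

```text
8.87 p [0.5566 0.0191 0.2233] yaw 73.9 f [-2.1  2.1  5.5] m [0.471 0.399 0.27 ] w 0.0333 q6 -79.2 eff6 0.229
```

Request:
step_arm --increments '[{"grip": 0,"delta_pos": [0,0,0],"twist": -4},{"grip": 0,"delta_pos": [0,0,0],"twist": -4},{"grip": 0,"delta_pos": [0,0,0],"twist": -4},{"grip": 0,"delta_pos": [0,0,0],"twist": -4},{"grip": 0,"delta_pos": [0,0,0],"twist": 0}]'

```text
clock: 9.28
position: [0.5566, 0.0193, 0.2233]
ee_rot: [0.679, 0.196, 0.679, -0.195]
contact_force: [-1.9, 2.7, 5.5]
width: 0.0336
```

```bash
python3 st.py
```

```text
9.28 p [0.5566 0.0193 0.2233] yaw 57.7 f [-1.9  2.7  5.5] m [0.45  0.38  0.185] w 0.0336 q6 -63.1 eff6 0.63
```

Request:
step_arm --increments '[{"grip": 0,"delta_pos": [0,0,0],"twist": -4},{"grip": 0,"delta_pos": [0,0,0],"twist": -4},{"grip": 0,"delta_pos": [0,0,0],"twist": 0}]'

```text
clock: 9.53
position: [0.5566, 0.0193, 0.2233]
ee_rot: [0.664, 0.243, 0.664, -0.242]
contact_force: [-1.2, 4.2, 6.0]
width: 0.0336
```

```bash
python3 st.py
```

```text
9.53 p [0.5566 0.0193 0.2233] yaw 49.7 f [-1.2  4.2  6. ] m [0.451 0.352 0.234] w 0.0336 q6 -55.1 eff6 0.628
```

Request:
step_arm --increments '[{"grip": 0,"delta_pos": [0,0,0],"twist": -4},{"grip": 0,"delta_pos": [0,0,0],"twist": -4},{"grip": 0,"delta_pos": [0,0,0],"twist": 0}]'

```text
clock: 9.78
position: [0.5567, 0.0194, 0.2233]
ee_rot: [0.645, 0.289, 0.646, -0.288]
contact_force: [-2.5, 3.3, 5.5]
width: 0.0334
```

```bash
python3 st.py
```

```text
9.78 p [0.5567 0.0194 0.2233] yaw 41.7 f [-2.5  3.3  5.5] m [0.482 0.397 0.17 ] w 0.0334 q6 -47.1 eff6 0.628
```

Request:
step_arm --increments '[{"grip": 0,"delta_pos": [0,0,0],"twist": -4},{"grip": 0,"delta_pos": [0,0,0],"twist": -4},{"grip": 0,"delta_pos": [0,0,0],"twist": 0}]'

```text
clock: 10.03
position: [0.5567, 0.0195, 0.2233]
ee_rot: [0.624, 0.334, 0.624, -0.332]
contact_force: [-2.4, 4.3, 5.8]
width: 0.0333
```

```bash
python3 st.py
```

```text
10.03 p [0.5567 0.0195 0.2233] yaw 33.7 f [-2.4  4.3  5.8] m [0.533 0.37  0.175] w 0.0333 q6 -39.1 eff6 0.627
```

Request:
step_arm --increments '[{"grip": 0,"delta_pos": [0,0,0],"twist": -4},{"grip": 0,"delta_pos": [0,0,0],"twist": -4},{"grip": 0,"delta_pos": [0,0,0],"twist": 0}]'

```text
clock: 10.28
position: [0.5568, 0.0195, 0.2233]
ee_rot: [0.599, 0.376, 0.599, -0.375]
contact_force: [-2.6, 3.0, 5.7]
width: 0.0334
```

```bash
python3 st.py
```

```text
10.28 p [0.5568 0.0195 0.2233] yaw 25.7 f [-2.6  3.   5.7] m [0.545 0.352 0.223] w 0.0334 q6 -31.1 eff6 0.627
```

Request:
step_arm --increments '[{"grip": 0,"delta_pos": [0,0,0],"twist": -4},{"grip": 0,"delta_pos": [0,0,0],"twist": -4},{"grip": 0,"delta_pos": [0,0,0],"twist": 0}]'

```text
clock: 10.53
position: [0.5568, 0.0195, 0.2234]
ee_rot: [0.571, 0.417, 0.572, -0.416]
contact_force: [-2.3, 3.5, 7.2]
width: 0.0332
```

```bash
python3 st.py
```

```text
10.53 p [0.5568 0.0195 0.2234] yaw 17.7 f [-2.3  3.5  7.2] m [0.586 0.354 0.227] w 0.0332 q6 -23.1 eff6 0.686
```

Request:
step_arm --increments '[{"grip": 0,"delta_pos": [0,0,0],"twist": -4},{"grip": 0,"delta_pos": [0,0,0],"twist": -4},{"grip": 0,"delta_pos": [0,0,0],"twist": 0}]'

```text
clock: 10.78
position: [0.5569, 0.0196, 0.2235]
ee_rot: [0.541, 0.456, 0.541, -0.454]
contact_force: [-1.5, 4.0, 5.8]
width: 0.0338
```

```bash
python3 st.py
```

```text
10.78 p [0.5569 0.0196 0.2235] yaw 9.7 f [-1.5  4.   5.8] m [0.578 0.388 0.308] w 0.0338 q6 -15.1 eff6 0.765
```

Request:
step_arm --increments '[{"grip": 0,"delta_pos": [0,0,0],"twist": -3},{"grip": 0,"delta_pos": [0,0,0],"twist": -3},{"grip": 0,"delta_pos": [0,0,0],"twist": 0}]'

```text
clock: 11.03
position: [0.557, 0.0196, 0.2234]
ee_rot: [0.516, 0.484, 0.517, -0.482]
contact_force: [-2.3, 4.0, 6.3]
width: 0.0333
```

```bash
python3 st.py
```

```text
11.03 p [0.557  0.0196 0.2234] yaw 3.8 f [-2.3  4.   6.3] m [0.54  0.371 0.314] w 0.0333 q6 -9.1 eff6 0.664
```

Request:
step_arm --increments '[{"grip": 0,"delta_pos": [0,0,0],"twist": -3},{"grip": 0,"delta_pos": [0,0,0],"twist": -3},{"grip": 0,"delta_pos": [0,0,0],"twist": 0}]'

```text
clock: 11.28
position: [0.557, 0.0196, 0.2234]
ee_rot: [0.49, 0.51, 0.491, -0.508]
contact_force: [-1.8, 4.2, 6.4]
width: 0.0336
```

```bash
python3 st.py
```

```text
11.28 p [0.557  0.0196 0.2234] yaw -2.2 f [-1.8  4.2  6.4] m [0.581 0.31  0.35 ] w 0.0336 q6 -3.1 eff6 0.664
```

Request:
step_arm --increments '[{"grip": 0,"delta_pos": [0,0,0],"twist": -3},{"grip": 0,"delta_pos": [0,0,0],"twist": -3},{"grip": 0,"delta_pos": [0,0,0],"twist": 0}]'

```text
clock: 11.53
position: [0.557, 0.0196, 0.2234]
ee_rot: [0.463, 0.535, 0.464, -0.533]
contact_force: [-1.5, 3.9, 5.4]
width: 0.0338
```

```bash
python3 st.py
```

```text
11.53 p [0.557  0.0196 0.2234] yaw -8.2 f [-1.5  3.9  5.4] m [0.612 0.342 0.347] w 0.0338 q6 2.9 eff6 0.664
```

Request:
step_arm --increments '[{"grip": 0,"delta_pos": [0,0,0],"twist": -3},{"grip": 0,"delta_pos": [0,0,0],"twist": -3},{"grip": 0,"delta_pos": [0,0,0],"twist": 0}]'

```text
clock: 11.78
position: [0.5571, 0.0196, 0.2234]
ee_rot: [0.435, 0.559, 0.435, -0.557]
contact_force: [-1.4, 4.0, 5.3]
width: 0.0335
```

```bash
python3 st.py
```

```text
11.78 p [0.5571 0.0196 0.2234] yaw -14.2 f [-1.4  4.   5.3] m [0.587 0.31  0.349] w 0.0335 q6 8.9 eff6 0.664
```

Torque held steady at 0.35 N m (joint effort constant over four readings) for about 18–24° of turn, so the ratchet has slipped and the pin should be about 2 mm out. Releasing and checking.

Request:
step_arm --increments '[{"grip": 1,"delta_pos": [0,0,0],"twist": 0},{"grip": 1,"delta_pos": [0,0,0],"twist": 0},{"grip": 1,"delta_pos": [0,0,0],"twist": 0},{"grip": 1,"delta_pos": [0,0,0],"twist": 0},{"grip": 1,"delta_pos": [0,0,0],"twist": 0},{"grip": 1,"delta_pos": [0,0,0.02],"twist": 0},{"grip": 1,"delta_pos": [0,0,0.03],"twist": 0},{"grip": 1,"delta_pos": [0,0,0.03],"twist": 0},{"grip": 1,"delta_pos": [-0.02,0.01,0.01],"twist": 0},{"grip": 1,"delta_pos": [-0.03,0.02,0],"twist": 0}]'

```text
clock: 12.62
position: [0.5105, 0.0468, 0.3152]
ee_rot: [0.436, 0.56, 0.432, -0.556]
contact_force: [-0.3, 0.9, 0.1]
width: 0.0853
```

Request:
step_arm --increments '[{"grip": 1,"delta_pos": [-0.03,0.02,0],"twist": 0},{"grip": 1,"delta_pos": [-0.03,0.02,0],"twist": 0},{"grip": 1,"delta_pos": [-0.03,0.02,0],"twist": 0},{"grip": 1,"delta_pos": [-0.03,0.02,0],"twist": 0},{"grip": 1,"delta_pos": [0,0,0],"twist": 0},{"grip": 1,"delta_pos": [0,0,0],"twist": 0}]'

```text
clock: 13.12
position: [0.3856, 0.129, 0.313]
ee_rot: [0.436, 0.557, 0.435, -0.556]
contact_force: [1.2, 0.4, -0.2]
width: 0.0853
```

```bash
python3 st.py
python3 - <<'E'
from h import *
a=cap('scene');b=cap('top')
f=lambda c,x,y,n:cv2.resize(c[0][y:y+n,x:x+n],(400,400),interpolation=cv2.INTER_CUBIC)
p=proj(a,[.556,.018,.24]).astype(int)-20;q=proj(b,[.556,.018,.24]).astype(int)-20;print(p,q)
cv2.imwrite('pics/crop4.png',np.hstack([f(a,*p,40),f(b,*q,40)])[...,::-1])
save(b,'top1.png')
E
```

```text
13.12 p [0.3856 0.129  0.313 ] yaw -13.9 f [ 1.2  0.4 -0.2] m [ 0.02  -0.011 -0.038] w 0.0853 q6 22.6 eff6 0.042
[325 218] [290 203]
```

View pics/crop4.png

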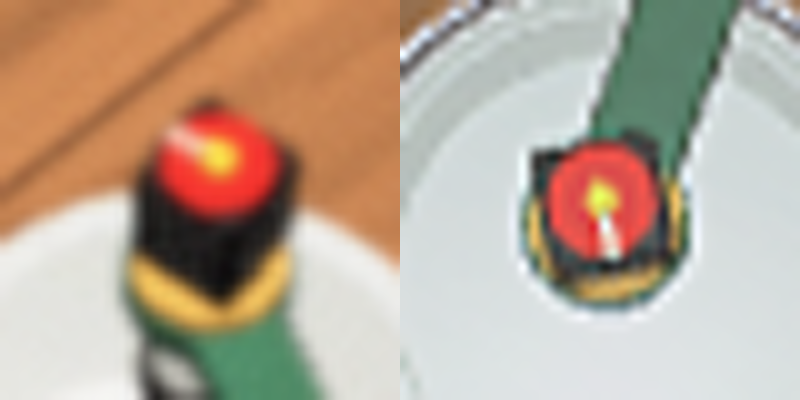

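View pics/top1.png

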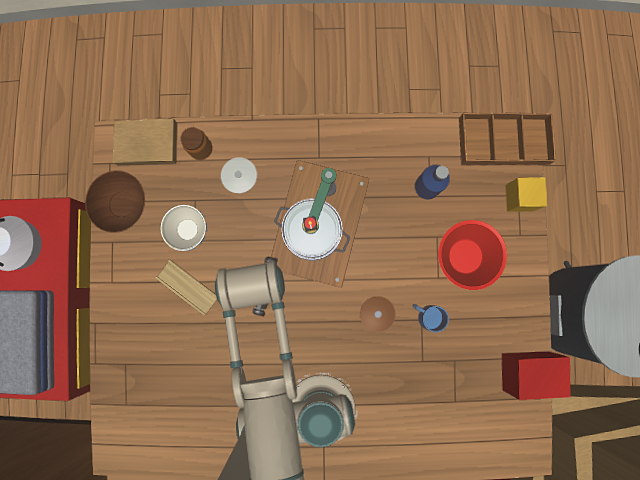

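The knob is centred over the lid knob and the pots and bystanders are where they were. The dash sprang back about 26°, which fits the spring's 0.34/0.8 rad. The pin sits about 0.5 px above the disc in the scene view, roughly 2 mm. Handing in.

Run:
```python
from h import *
a=cap('scene');b=cap('top')
print(tri(a,(346.9,233.7),b,(310.1,222.8)))
print(manip.sign_off())
```

```text
(array([0.55585331, 0.02008122, 0.26306623]), np.float64(0.0007097067010904566))
the job is handed in; nothing more can be done
None
```

The clamp arm is swung in over the lid knob, the ratchet knob is tightened until it slipped, and the job is handed in. Robot time was about 13 s.

- **Swing and centring:** I gripped the ratchet knob and swung the arm in by about 46°. A second look showed it 2–3 mm past centre, so I regripped and pulled it back.
- **Slip:** Turning clockwise, torque sat near 0.2 N m while the foot came down. It then rose and held steady at about 0.35 N m over the last 18–24° of turn. I stopped there, let go and backed clear.
- **Final position:** The knob axis measured (0.556, 0.020). The lid knob measured y 0.018 and 0.019 on two tries, so the foot is centred to about 1–2 mm, which is as fine as the calibration allows.
- **Pin:** Its height went from about 0.261–0.262 to 0.263 m, and it stands roughly 2 mm above the disc in the picture. That matches the 1.6–2.1 mm expected from the slip.
- **Surroundings:** The knob sprang back about 26° on release, as the spring should. The last top view showed the pots and the other things where they had been.

The wrist moment readings were noisy by about ±0.04 N m. I therefore judged the slip also by the joint 6 effort, which was identical over four readings.

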